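# Nest three keyed steel cups

### The arm

A 7-joint arm with a two-finger parallel gripper is mounted at the origin on a cart in front of the work surface, level with it; the furniture and walls round the work are solid. World frame = base frame: x ahead of the robot, y to its left, z up, the work surface at z = 0. Lengths are in m, angles in rad, forces in N, time in s.
With the tool pointing down it reaches from about 0.425 to 0.925 m from the base axis. Payload 6.8 kg.
Tool frame: the origin (TCP) lies at the very end of the fingers, on their centre line; the grasp point (between the pads) lies r.grasp_offset behind it (r.grasp_offset is the distance from the TCP to the grasp point, in m); z points along the fingers, y is the line along which they close (so a half turn about z gives the same grasp; the last joint's range is limited). The gripper opens to 88 mm and grips with 3 to 60 N. Pads are 20 mm wide; open, the fingers measure 115 mm over their backs; the gripper's body (75 mm by 178 mm) begins 61 mm behind the grasp point.
Start: joints at [-1.258, 0.477, 0.022, 1.555, -0.011, 1.109, -0.083], TCP at [0.276, 0.616, 0.223] pointing down, gripper open.
Joint ranges: [-2.96, 2.96], [-0.34, 2.1], [-1.41, 1.46], [0.24, 2.44], [-1.37, 4.51], [0.17, 1.92], [-2.96, 2.96]. Speed limits (rad/s): [2.39, 2.39, 3.14, 3.14, 3.14, 3.14, 3.14].

### API

Orientations are given as a 3x3 rotation matrix whose columns are the frame's x, y, z axes.
In Python, from cell import r gives the robot as it stands.
- The arm moves only by the tool jog_arm, never from a script. Its argument "moves" is a list of rows, each a list of 3 entries, a list of its own where there are three numbers: the shift along the tool's x, y, z in cm, then the turn about the tool's z in degrees, then the finger opening in cm, from 0 to 8.78. A call has 1 to 12 rows; each row shifts and turns the commanded pose from where the row before left it, along the tool's axes as they then stand; what a row does not reach is not made up. A row lasts 1/10 s, in which the tool goes at most 50 mm and 8.59 degrees, less where a joint would pass 70% of its speed; a pose out of reach is approached as far as the arm can. A call is refused whole if a number of a shift passes 5 or a number of a turn 8.59, either way. A call with a gripper value outside its range is refused whole. The fingers move at their own pace and stop on an object; "squeeze" is the grip in N (left out, the last holds). Time passes only in rows, so rows that do not move let the fingers close. It gives the time, the measured TCP pose, the force, the opening and the grip force at its end, in the units of the state.
- r.state(): the state, without advancing time (a new reading comes with each control period).
- r.snapshot(name): name is "scene" or "side" or "wrist"; returns a dict with "img" (420x560x3 uint8, red, green, blue), "K" (3x3 intrinsics, pixels), "R" (3x3) and "t" (3): a world point X has camera coordinates R X + t; the wrist camera has in their place "mount" (4x4, takes a point from camera to tool coordinates, whose origin is the TCP and whose axes are the flange's). Camera axes: x right, y down, z forward; pixel columns grow to the right and rows downward; lengths in m; the calibration is good to about 2 mm. A picture is of the moment at which its call begins: read the wrist's pose just before it. There is no depth.
- r.finish_job(): hands the job in; it is judged then, once.
The state is a dict: "clock": time; "joints": joint angles; "joint_velocities": joint speeds; "joint_efforts": joint torques, N m; "eef_pos": TCP position; "ee_rot": TCP orientation; "ft_force": force on the tool from outside, world axes, zero at the start; "torque": the same for the moment, N m; "grip_width": finger opening in m; "grip_force": force on a finger pad.
Only numpy, scipy, OpenCV 4.12 (cv2) and the standard library are available. Lean on these libraries where they do the work, as an engineer would, in place of code of your own. Each camera call takes 0.05 s, during which the arm holds its last target. There are 200 camera calls.

### The job

Nest the three steel cups from largest to smallest. First lift the medium cup out of the slanted stand and lower it into the large cup: three pins inside hold it up until its three notches find them, so turn it by feel, pressing lightly, until it drops and its flange lies flat on the large rim. Then put the small cup into the medium cup, its flange flat on that rim too; leave the nest standing upright on the bench, let go, and do not disturb the other things.

Things in the scene. Friction and masses are not known exactly. Their poses are not given: they have to be found in the camera images.
- large_cup: Large cup: loose open steel cylinder standing mouth up on the bench, 80 mm outside diameter (85 mm over the dark foot ring), bore 72 mm, 75 mm tall, 0.9 kg; need not be moved. Origin at the centre of its underside, z up. A brass ring set in the bore carries three inward pins, 120 degrees apart, 6.4 mm thick and 5.5 mm long, on a circle 12 mm below the rim.
- medium_cup: Medium steel cup, 77 mm tall, 0.18 kg, tilted in the stand, free to lift out along its own z. Origin at the centre of its underside, z out of the mouth. Along z: body 58 mm wide to 44 mm (foot 48 mm) with a notched key flange 67 mm wide from 28 to 36 mm; pilot 67 mm wide from 44 to 50 mm; rest flange 80 mm wide from 50 to 53 mm; then a plain collar 62 mm wide up to 77 mm, to grip it by.
- small_cup: Small steel cup, 62 mm tall, 0.1 kg, standing mouth up on the bench. Origin at the centre of its underside, z up. Along z: skirt of 40 mm diameter to 28 mm, conical then straight step of 52 mm diameter up to 36 mm, flange 64 mm across from 36 to 39 mm, then a plain collar of 40 mm outside diameter up to 62 mm, to grip it by.
- slant_stand: Fixed blue stand: a square plate 104 mm wide, 6 mm thick, on four legs over a base 110 x 104 mm; the plate slopes 28 degrees down to the stand's own -x side and has a 72 mm hole, centre 78 mm above the bench. The cup's flange lies on the plate, slid some 2 mm downhill, its mouth leaning 28 degrees to the stand's -x side, roughly to the robot. Origin on the bench under the hole's centre; z up.
- timer: Bystander: white bench timer, 57 x 64 x 56 mm; origin at the centre of its underside.
- petri: Bystander: petri dish, 62 mm across, 16 mm high; origin at the centre of its underside.
- vial_black: Bystander: small glass vial with black cap, 24 mm across, 59 mm tall; origin at the centre of its underside.
- vial_white: Bystander: small glass vial with white cap, 24 mm across, 59 mm tall; origin at the centre of its underside.
- funnel: Bystander: funnel standing on its rim, 69 mm across, 78 mm tall; origin at the centre of its underside.
- amber_drop: Bystander: brown bottle with black cap beside the stirrer, 53 mm across, 109 mm tall; origin at the centre of its underside.
- large_rim (a point): Centre of the large cup's mouth. The ring of pins is tight and stands at a different angle in the cup each time, which no pose reports. While the pins block the medium cup, its flange stays about 13 mm above this rim (its origin about 38 mm above the large cup's origin); home, the flange lies on the rim and the origin is 25 mm above it.
- medium_rim (a point): Centre of the medium cup's mouth, 77 mm from its underside, axes as the cup's. Mouth 56 mm wide, wall 3 mm, inner floor 40 mm below this point. The key flange has three notches about 11 mm wide, 120 degrees apart (at 60, 180 and 300 degrees from the cup's x axis); they pass the pins within about 4 degrees either way, so a turn of at most 60 degrees either way finds them.
- small_rim (a point): Centre of the small cup's mouth, 62 mm above its underside. The small cup drops freely into the medium cup's mouth (2 mm of play, no catches); home, its flange lies on the medium rim and its origin is 41 mm above the medium cup's origin, 66 mm above the large cup's.

How it is judged:
On the way, in this order (a step that is already met when the one before it is completed fails the run):
1. the medium cup is home in the large cup, with the small cup not yet in it (z of medium_cup in the frame of large_cup below 0.0275 m and horizontal distance between medium_cup and large_cup below 0.005 m and angle between the z axis of medium_cup and the z axis of large_cup, either way round below 0.06 rad and horizontal distance between small_cup and large_cup above 0.06 m), for 0.2 s.
2. the small cup is home in the medium cup (z of small_cup in the frame of medium_cup below 0.0435 m and horizontal distance between small_cup and medium_cup below 0.005 m and angle between the z axis of small_cup and the z axis of medium_cup, either way round below 0.06 rad), for 0.2 s.
At the end, for the whole second after the job is handed in: The large cup stands upright on the bench; the medium cup is home in it (origin under 27.5 mm above the large one's, axes within 5 mm) and the small cup home in the medium one (under 43.5 mm above its origin, within 5 mm); all upright within 3 to 4.5 degrees and at rest (z of medium_cup in the frame of large_cup below 0.0275 m and horizontal distance between medium_cup and large_cup below 0.005 m and z of small_cup in the frame of medium_cup below 0.0435 m and horizontal distance between small_cup and medium_cup below 0.005 m and angle between large_cup's own z axis and vertical below 0.05 rad and angle between each of medium_cup, small_cup's own z axis and vertical below 0.08 rad and height (world z) of large_cup between -0.006 and 0.006 m and linear speed of each of large_cup, medium_cup, small_cup below 0.02 m/s); the robot touches nothing.
It fails at once if a bystander is moved more than 30 mm (distance of any of timer, petri, vial_black, vial_white, funnel, amber_drop from where it was at the start of the episode above 0.03 m).
It fails at once if the large cup is knocked over (angle between large_cup's own z axis and vertical above 0.5 rad).
It also fails if it takes over 72 s, if anything falls off the work surface, if the arm or the gripper's body presses on something with over 40 N, if the wrist force passes 120 N, or if a joint passes its speed limit or range.

## Working session

There is one attempt and no reset: what is moved stays moved. The work goes in short steps, Python scripts to look and compute and a tool call to move; the robot and the scene stay as the last step left them, time stands still between calls to the robot, and variables do not carry over. Pictures are saved under pics/ and viewed, at most 10 in all, crops included, and the job is handed in when it is done.

Besides the shell and the picture viewer there is one more tool, called after "Request:" as a command line: name --argument value ..., lists and objects as JSON in quotes. jog_arm: Moves the arm, as the interface text tells. Its arguments: {"type":"object","properties":{"moves":{"type":"array"},"squeeze":{"type":"number"}},"required":["moves"]}

```bash
mkdir -p pics
cat > h.py <<'E'
import numpy as np, cv2
from cell import r
def snap(n,f):
    s=r.state(); d=r.snapshot(n); cv2.imwrite('pics/'+f,d['img'][:,:,::-1]); return s,d
def cam(n,d,s):
    if n=='wrist':
        M=d['mount']; R=s['ee_rot']@M[:3,:3]; return R, s['ee_rot']@M[:3,3]+s['eef_pos']
    return d['R'].T, -d['R'].T@d['t']
def ray(K,R,u,v): return R@np.linalg.inv(K)@np.array([u,v,1.])
def onz(K,R,o,u,v,z):
    w=ray(K,R,u,v); return o+w*(z-o[2])/w[2]
E
python3 - <<'E'
from h import *
import pickle
out={}
for n in ['scene','side','wrist']:
    s,d=snap(n,n+'0.png'); R,o=cam(n,d,s); out[n]=(d['K'],R,o); print(n,np.round(o,3),np.round(R[:,2],2),d['K'][0,0])
pickle.dump(out,open('c0.pkl','wb'))
print(r.grasp_offset,s['ee_rot'].round(3),s['eef_pos'],s['ft_force'],s['clock'])
a=[cv2.imread(f'pics/{n}0.png') for n in ['scene','side']]
cv2.imwrite('pics/s0.png',cv2.resize(a[0],(800,600)))
cv2.imwrite('pics/d0.png',cv2.resize(a[1],(800,600)))
E
```

```text
scene [-0.303 -0.787  1.081] [ 0.56  0.49 -0.67] 488.67711832845964
side [-0.039 -0.855  0.512] [ 0.54  0.74 -0.41] 444.3241985180467
wrist [0.201 0.649 0.384] [ 0.27 -0.12 -0.96] 348.89604456532174
0.0187 [[-0.913  0.408 -0.001]
 [ 0.408  0.913 -0.002]
 [-0.    -0.002 -1.   ]] [0.27550809 0.61559675 0.22177329] [-0.18334371  0.74910913  0.79475418] 0.1
```

View pics/s0.png

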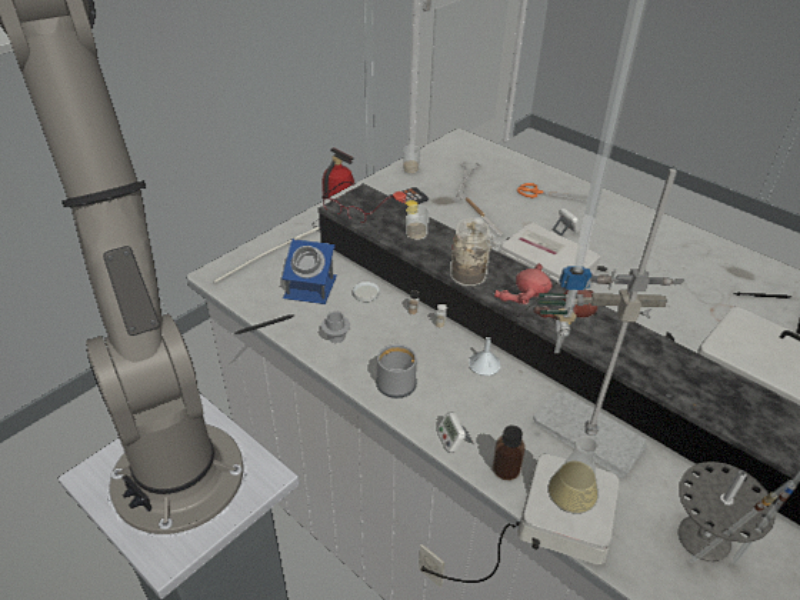

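View pics/d0.png

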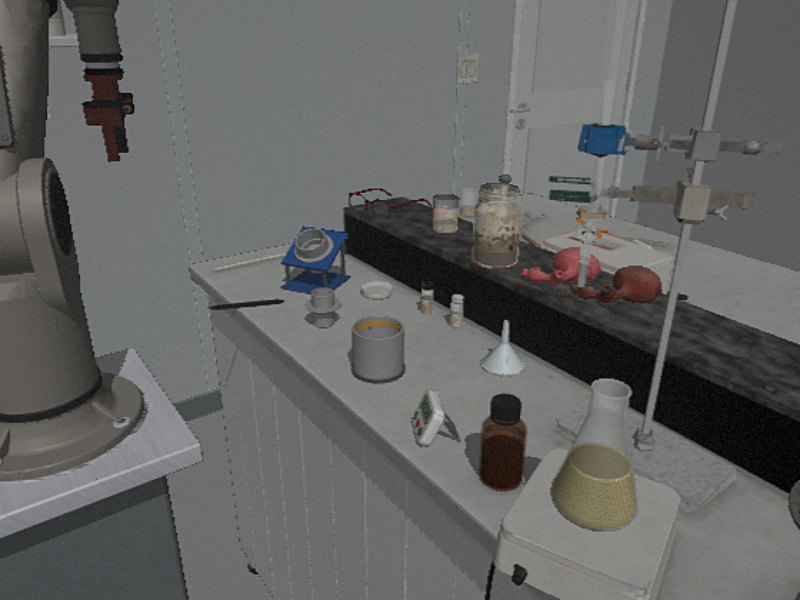

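The pictures show the stand (308,270), small cup (335,327) and large cup (397,371) in the scene view, and at (315,260), (323,308) and (378,348) in the side view. I'll enlarge these.

Run:
```python
import cv2,numpy as np
a=cv2.imread('pics/scene0.png')[160:285,193:293]; b=cv2.imread('pics/side0.png')[150:275,190:290]
cv2.imwrite('pics/crop.png',np.hstack([cv2.resize(x,None,fx=4,fy=4,interpolation=cv2.INTER_CUBIC) for x in (a,b)]))
```

```text
(no output)
```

View pics/crop.png

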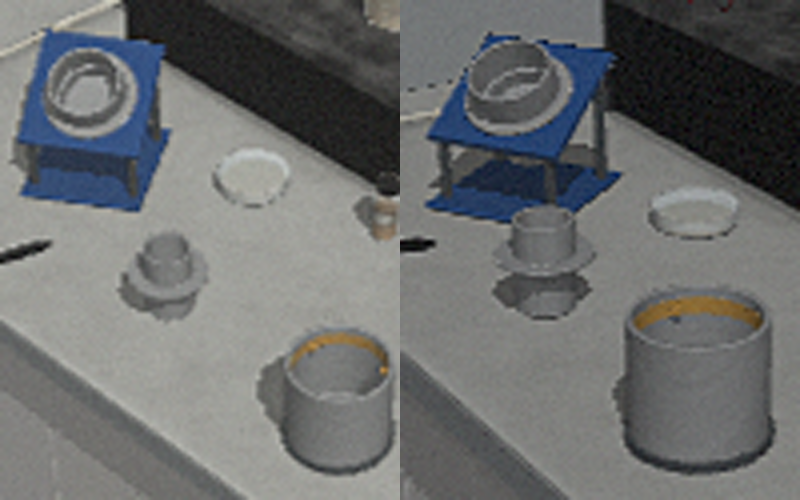

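Crop (×4): plate corners scene (47,30),(165,45),(138,158),(20,138), side (490,37),(615,55),(547,158),(428,136). Large rim centre (339,364)/(698,320), small mouth (167,244)/(544,221), small flange (166,272)/(545,254), and medium mouth (86,83)/(514,77).

Run:
```python
from h import *
import pickle
from scipy.optimize import least_squares
c=pickle.load(open('c0.pkl','rb'))
P=lambda n,p:(np.array(p)/4+([193,160] if n=='scene' else [90,150]))
def proj(n,X):
    K,R,o=c[n]; q=K@(R.T@(np.asarray(X)-o)); return q[:2]/q[2]
def tri(a,b):
    f=lambda X: np.r_[proj('scene',X)-P('scene',a),proj('side',X)-P('side',b)]
    s=least_squares(f,[.6,.2,.1]); return s.x.round(4),s.fun.round(2)
for nm,a,b in [('large',(339,364),(698,320)),('smallmouth',(167,244),(544,221)),('smallfl',(166,272),(545,254)),('medmouth',(86,83),(514,77)),('petri',(253,175),(693,210))]:
    print(nm,*tri(a,b))
sc=[(47,30),(165,45),(138,158),(20,138)]; sd=[(490,37),(615,55),(547,158),(428,136)]
for a,b in zip(sc,sd): print(*tri(a,b))
t=np.radians(28)
def res(p):
    x,y,w=p; e=np.array([np.cos(w)*np.cos(t),np.sin(w)*np.cos(t),np.sin(t)]); f=np.array([-np.sin(w),np.cos(w),0]); o=np.array([x,y,.079]); out=[]
    for (i,j),a,b in zip([(1,1),(1,-1),(-1,-1),(-1,1)],sc,sd):
        X=o+.052*(i*e+j*f); out+=[proj('scene',X)-P('scene',a),proj('side',X)-P('side',b)]
    return np.concatenate(out)
for w0 in (0,.8,-.8):
    s=least_squares(res,[.6,.3,w0]); print(s.x.round(4),s.cost,s.fun.round(1))
```

```text
large [ 0.4431 -0.1357  0.0684] [ 0.44 -0.33 -0.36  0.2 ]
smallmouth [0.4584 0.0605 0.0527] [ 0.02 -0.02 -0.02  0.01]
smallfl [0.4533 0.0548 0.0321] [ 0.65 -0.54 -0.58  0.35]
medmouth [0.5267 0.2231 0.0883] [ 0.36 -0.28 -0.34  0.2 ]
petri [0.6032 0.1074 0.0073] [ 0.11 -0.08 -0.1   0.06]
[0.5462 0.2937 0.0962] [ 0.11 -0.08 -0.1   0.06]
[0.6015 0.2063 0.0954] [ 0.28 -0.2  -0.26  0.14]
[0.514 0.153 0.053] [-0.25  0.19  0.23 -0.13]
[0.4692 0.2473 0.0488] [-0.05  0.04  0.05 -0.03]
[0.5277 0.2172 0.5157] 3.7341144387728353 [ 0.7 -0.3 -0.1 -1.3  0.9  0.4 -0.6 -0.9  0.4  0.4  0.7 -0.2 -0.4  0.7
 -1.2 -0.6]
[0.5277 0.2172 0.5157] 3.734114438761848 [ 0.7 -0.3 -0.1 -1.3  0.9  0.4 -0.6 -0.9  0.4  0.4  0.7 -0.2 -0.4  0.7
 -1.2 -0.6]
[0.5277 0.2172 0.5157] 3.73411443876173 [ 0.7 -0.3 -0.1 -1.3  0.9  0.4 -0.6 -0.9  0.4  0.4  0.7 -0.2 -0.4  0.7
 -1.2 -0.6]
```

Request:
jog_arm --moves '[[[0,0,0],8.5,8.78],[[0,0,0],8.5,8.78],[[0,0,0],8.5,8.78],[[0,0,0],8.5,8.78],[[0,0,0],8.5,8.78],[[0,0,0],8.5,8.78],[[0,0,0],8.5,8.78],[[0,0,0],8.5,8.78],[[0,0,0],8.5,8.78],[[0,0,0],8.5,8.78],[[0,0,0],8.5,8.78],[[0,0,0],8.5,8.78]]'

```text
clock: 1.35
eef_pos: [0.2755, 0.616, 0.2223]
ee_rot: [[0.594, 0.804, -0.0], [0.804, -0.594, -0.001], [-0.001, 0.0, -1.0]]
ft_force: [-0.5, -0.5, 0.2]
grip_width: 0.0878
grip_force: 0.0
```

Request:
jog_arm --moves '[[[0,0,0],8.5,8.78],[[0,0,0],8.5,8.78],[[0,0,0],7.3,8.78],[[0,0,0],0,8.78]]'

```text
clock: 1.75
eef_pos: [0.2754, 0.616, 0.2222]
ee_rot: [[0.87, 0.493, 0.0], [0.493, -0.87, -0.001], [-0.0, 0.001, -1.0]]
ft_force: [0.1, -0.1, -0.1]
grip_width: 0.0877
grip_force: 0.0
```

```bash
cat >> h.py <<'E'
def off(target):
    s=r.state(); d=s['ee_rot'].T@(np.asarray(target)-s['eef_pos']); y=s['ee_rot'][:,1]
    print('tool-cm',(100*d).round(2),'pos',s['eef_pos'].round(4),'yaw_y',np.degrees(np.arctan2(y[1],y[0])).round(2),'zt',s['ee_rot'][:,2].round(3),'F',s['ft_force'].round(1),'T',s['torque'].round(2),'w',round(float(s['grip_width']),4),'g',round(float(s['grip_force']),1),'t',round(s['clock'],1))
E
python3 - <<'E'
from h import *
off([.50,.14,.32]); print(r.snapshot('wrist')['mount'].round(3))
E
```

```text
tool-cm [-3.93 52.49 -9.74] pos [0.2754 0.616  0.2222] yaw_y -60.46 zt [ 0.    -0.001 -1.   ] F [ 0.1 -0.1 -0.1] T [-0.02  0.11  0.07] w 0.0877 g 0.0 t 1.8
[[ 0.    -0.955 -0.296  0.081]
 [ 1.     0.    -0.    -0.   ]
 [ 0.001 -0.296  0.955 -0.162]
 [ 0.     0.     0.     1.   ]]
```

Request:
jog_arm --moves '[[[-0.2,3,-1],0,8.78],[[-0.2,5,-1],0,8.78],[[-0.2,5,-1],0,8.78],[[-0.2,5,-1],0,8.78],[[-0.2,5,-1],0,8.78],[[-0.2,5,-0.8],0,8.78],[[-0.2,5,0],0,8.78],[[-0.2,5,0],0,8.78],[[-0.2,5,0],0,8.78],[[-0.2,4,0],0,8.78],[[0,2.5,0],0,8.78],[[0,0,0],0,8.78]]'

```text
clock: 3.0
eef_pos: [0.5022, 0.1757, 0.2802]
ee_rot: [[0.871, 0.491, 0.001], [0.491, -0.871, -0.001], [0.001, 0.001, -1.0]]
ft_force: [-0.1, -0.1, 0.8]
grip_width: 0.0876
grip_force: 0.0
```

Run:
```python
from h import *
import pickle
s,d=snap('wrist','w1.png'); pickle.dump((d['K'],)+cam('wrist',d,s),open('w1.pkl','wb')); off([.5,.17,.28]); print(s['joint_velocities'].round(3))
cv2.imwrite('pics/w1b.png',cv2.resize(d['img'][:,:,::-1],(800,600),interpolation=cv2.INTER_CUBIC))
```

```text
tool-cm [-0.51  0.67 -0.01] pos [0.5012 0.1783 0.2799] yaw_y -60.48 zt [ 0.  0. -1.] F [0.2 0.3 1. ] T [-0.04  0.16  0.  ] w 0.088 g 0.0 t 3.0
[-0.049  0.004 -0.063 -0.001 -0.017  0.003 -0.063]
```

View pics/w1b.png

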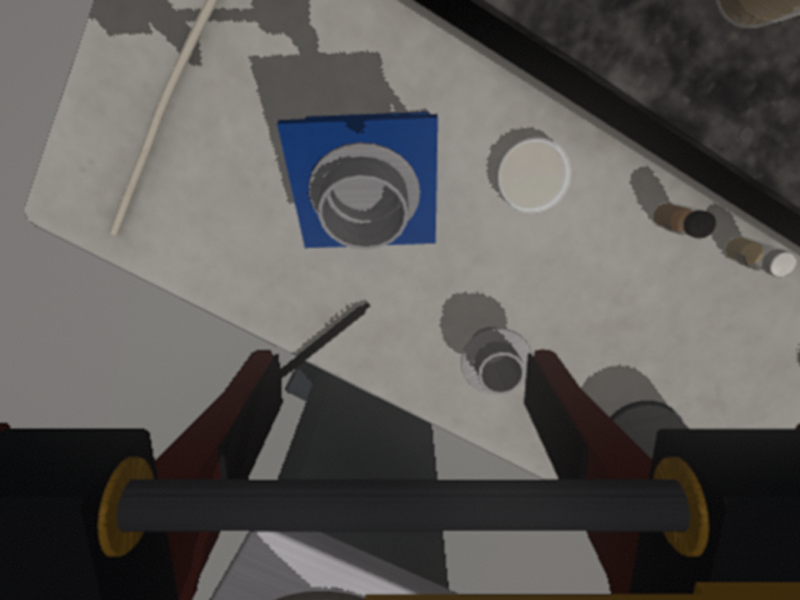

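Wrist picture: plate corners (279,121),(438,114),(436,243),(305,248), medium mouth centre (364,212), small mouth (501,372), petri (534,175).

Run:
```python
from h import *
import pickle
from scipy.optimize import least_squares
K,R,o=pickle.load(open('w1.pkl','rb'))
g=lambda u,v,z: onz(K,R,o,u*.7,v*.7,z).round(4)
print('small',g(501,372,.062),g(496,361,.0375),'petri',g(534,175,.014),'med mouth',g(364,212,.104))
def proj(X):
    q=K@(R.T@(X-o)); return q[:2]/q[2]
px=[(279,121),(438,114),(436,243),(305,248)]
t=np.radians(28)
for zc in (.078,.081):
  def res(p):
    x,y,w=p; e=np.array([np.cos(w)*np.cos(t),np.sin(w)*np.cos(t),np.sin(t)]); f=np.array([-np.sin(w),np.cos(w),0]); out=[]
    for (i,j),a in zip([(1,1),(1,-1),(-1,-1),(-1,1)],px):
        out.append(proj(np.array([x,y,zc])+.052*(i*e+j*f))-np.array(a)*.7)
    return np.concatenate(out)
  s=least_squares(res,[.53,.22,.5]); x,y,w=s.x; print(s.x.round(4),s.fun.round(1))
  e=np.array([np.cos(w)*np.cos(t),np.sin(w)*np.cos(t),np.sin(t)]); n=np.array([-np.cos(w)*np.sin(t),-np.sin(w)*np.sin(t),np.cos(t)])
  hc=np.array([x,y,zc]); og=hc-.002*e-.05*n; m=og+.077*n; print('origin',og.round(4),'mouth',m.round(4),proj(m)/.7)
  ex=np.array([np.cos(w),np.sin(w),0]); tc=og-.032*ex+[0,0,.051]; print('TCP',tc.round(4)); 
off(tc)
```

```text
small [0.4517 0.0526 0.062 ] [0.4507 0.0518 0.0375] petri [0.6028 0.1062 0.014 ] med mouth [0.5198 0.2157 0.104 ]
[0.5314 0.2232 0.5499] [-1.   0.6  0.6  1.   0.3 -0.9  0.1 -1.1]
origin [0.5499 0.2346 0.0329] mouth [0.5191 0.2157 0.1009] [363.91686169 212.40921794]
TCP [0.5226 0.2178 0.0839]
[0.5316 0.2231 0.5498] [-1.5  0.3  1.1  0.7  0.7 -0.5 -0.2 -0.6]
origin [0.5501 0.2344 0.0359] mouth [0.5193 0.2155 0.1039] [363.91777907 212.83381696]
TCP [0.5228 0.2177 0.0869]
tool-cm [ 3.82 -2.36 19.3 ] pos [0.5012 0.1783 0.2799] yaw_y -60.48 zt [ 0.  0. -1.] F [0.2 0.3 1. ] T [-0.04  0.16  0.  ] w 0.088 g 0.0 t 3.0
```

Request:
jog_arm --moves '[[[1.9,-1.2,2],-2,8.78],[[1.9,-1.1,4],0,8.78],[[0,0,4],0,8.78],[[0,0,0],0,8.78],[[0,0,0],0,8.78]]'

```text
clock: 3.55
eef_pos: [0.521, 0.2198, 0.18]
ee_rot: [[0.851, 0.526, -0.001], [0.526, -0.851, -0.001], [-0.002, 0.0, -1.0]]
ft_force: [0.6, 0.2, 0.7]
grip_width: 0.0877
grip_force: 0.0
```

```bash
python3 -c "
from h import *
off([.5227,.2178,.086])"
```

```text
tool-cm [0.06 0.26 9.4 ] pos [0.521  0.2198 0.18  ] yaw_y -58.29 zt [-0.001 -0.001 -1.   ] F [0.6 0.2 0.7] T [-0.11  0.11  0.  ] w 0.0877 g 0.0 t 3.5
```

Request:
jog_arm --moves '[[[0,0.3,3],0,8.78],[[0,0,3],0,8.78],[[0,0,1.5],0,8.78],[[0,0,1],0,8.78],[[0,0,0.5],0,8.78],[[0,0,0.4],0,8.78],[[0,0,0],0,8.78],[[0,0,0],0,8.78]]'

```text
clock: 4.35
eef_pos: [0.5236, 0.2169, 0.0864]
ee_rot: [[0.852, 0.524, 0.001], [0.524, -0.852, 0.001], [0.001, -0.0, -1.0]]
ft_force: [0.3, 0.2, -0.5]
grip_width: 0.0877
grip_force: 0.0
```

Request:
jog_arm --moves '[[[0,0,0],0,6],[[0,0,0],0,5.5],[[0,0,0],0,5.5],[[0,0,0],0,5.5],[[0,0,0],0,5.5],[[0,0,0],0,5.5],[[0,0,0],0,5.5],[[0,0,0],0,5.5]]' --squeeze 10

```text
clock: 5.15
eef_pos: [0.523, 0.2177, 0.086]
ee_rot: [[0.852, 0.524, -0.0], [0.524, -0.852, 0.001], [0.0, -0.001, -1.0]]
ft_force: [-2.5, 5.1, 4.7]
grip_width: 0.0627
grip_force: 10.0
```

Request:
jog_arm --moves '[[[-0.23,0,-0.44],0,5.5],[[-0.23,0,-0.44],0,5.5],[[-0.23,0,-0.44],0,5.5],[[-0.23,0,-0.44],0,5.5],[[-0.23,0,-0.44],0,5.5],[[-0.23,0,-0.44],0,5.5],[[-0.23,0,-0.44],0,5.5],[[-0.23,0,-0.44],0,5.5],[[0,0,0],0,5.5]]'

```text
clock: 6.05
eef_pos: [0.5076, 0.2071, 0.1217]
ee_rot: [[0.852, 0.524, 0.001], [0.524, -0.852, 0.001], [0.001, -0.0, -1.0]]
ft_force: [0.1, 0.2, -1.6]
grip_width: 0.0631
grip_force: 10.0
```

```bash
python3 -c "
from h import *
off([.5227,.2178,.086])
s,d=snap('side','d1.png');cv2.imwrite('pics/d1c.png',cv2.resize(d['img'][100:250,150:350,::-1],(800,600),interpolation=cv2.INTER_CUBIC))"
```

```text
tool-cm [ 1.84 -0.12  3.58] pos [0.5076 0.2071 0.1217] yaw_y -58.41 zt [ 0.001  0.001 -1.   ] F [ 0.1  0.2 -1.6] T [-0.08  0.16  0.04] w 0.0631 g 10.0 t 6.0
```

View pics/d1c.png

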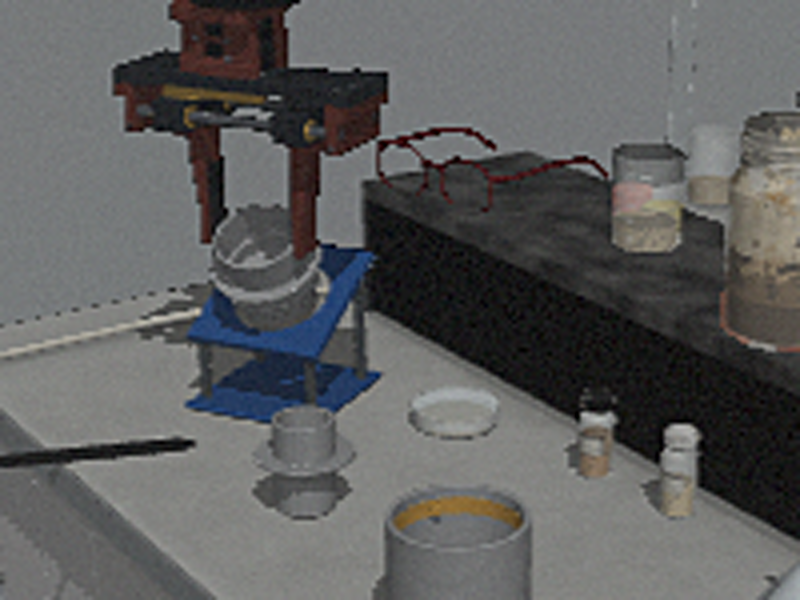

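The cup is held in the raised position, still leaning. I'll turn it upright against the hole's uphill edge.

Request:
jog_arm --moves '[[[0.6,0,-0.3],0,5.5],[[0.4,0,-0.2],0,5.5],[[0.4,0,-0.2],0,5.5],[[0.4,0,-0.18],0,5.5],[[0.4,0,-0.1],0,5.5],[[0.4,0,-0.1],0,5.5],[[0.35,0,-0.05],0,5.5],[[0,0,0],0,5.5],[[0,0,0],0,5.5]]'

```text
clock: 7.0
eef_pos: [0.5321, 0.2222, 0.1321]
ee_rot: [[0.852, 0.524, -0.001], [0.524, -0.852, -0.0], [-0.001, -0.0, -1.0]]
ft_force: [-4.0, -2.1, 2.7]
grip_width: 0.0626
grip_force: 10.0
```

```bash
python3 -c "
from h import *
off([.5227,.2178,.086])
s,d=snap('side','d2.png');cv2.imwrite('pics/d2c.png',cv2.resize(d['img'][130:220,170:290,::-1],(800,600),interpolation=cv2.INTER_CUBIC))"
```

```text
tool-cm [-1.02 -0.11  4.61] pos [0.5321 0.2222 0.1321] yaw_y -58.42 zt [-0.001 -0.    -1.   ] F [-4.  -2.1  2.7] T [-0.37  1.    0.05] w 0.0626 g 10.0 t 7.0
```

View pics/d2c.png

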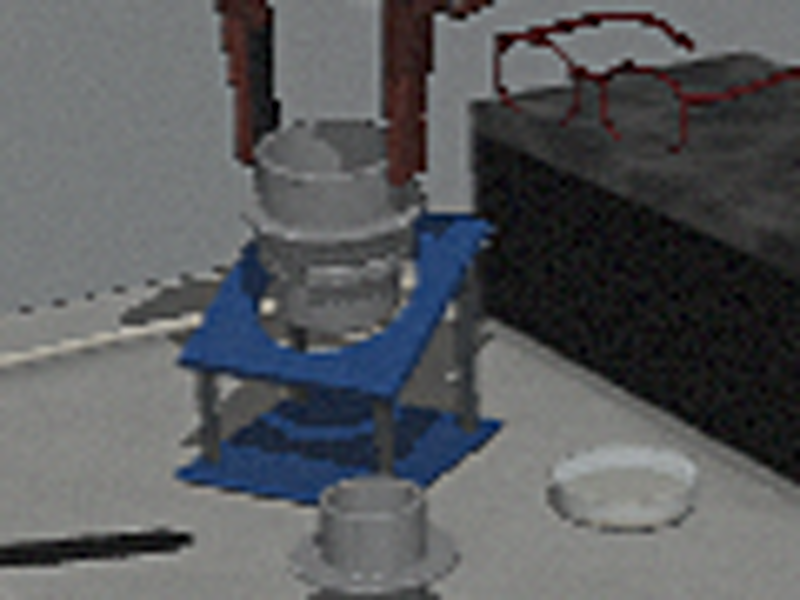

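The cup looks upright now. I'll back off, lift it and carry it to the large cup.

Request:
jog_arm --moves '[[[-0.3,0,-0.5],0,5.5],[[0,0,-1.5],0,5.5],[[0,0,-2.5],0,5.5],[[0,0,-2.5],0,5.5],[[-1,0.8,0],0,5.5],[[-2.3,1.8,0],0,5.5],[[-3,2.3,0],0,5.5],[[-3,2.3,0],0,5.5],[[-3,2.3,0],0,5.5],[[-3,2.3,0],0,5.5],[[-3,2.3,0],0,5.5],[[-2.5,2,0],0,5.5]]'

```text
clock: 8.25
eef_pos: [0.4356, -0.0275, 0.2019]
ee_rot: [[0.853, 0.522, 0.0], [0.522, -0.853, 0.001], [0.0, -0.001, -1.0]]
ft_force: [0.5, -0.6, -2.3]
grip_width: 0.0629
grip_force: 10.0
```

Request:
jog_arm --moves '[[[-1.3,1,0],0,5.5],[[-0.7,0.5,0],0,5.5],[[0,0,0],0,5.5],[[0,0,0],0,5.5]]'

```text
clock: 8.65
eef_pos: [0.4287, -0.0473, 0.2023]
ee_rot: [[0.851, 0.525, 0.001], [0.525, -0.851, 0.0], [0.001, 0.0, -1.0]]
ft_force: [0.4, 0.4, -1.1]
grip_width: 0.0627
grip_force: 10.0
```

Run:
```python
from h import *
import pickle
s,d=snap('wrist','w2.png'); pickle.dump((d['K'],)+cam('wrist',d,s)+(s['eef_pos'],s['ee_rot']),open('w2.pkl','wb')); off([.443,-.137,.2])
cv2.imwrite('pics/w2b.png',cv2.resize(d['img'][:,:,::-1],(800,600),interpolation=cv2.INTER_CUBIC))
```

```text
tool-cm [-3.51  8.4   0.23] pos [ 0.4287 -0.0472  0.2023] yaw_y -58.29 zt [ 0. -0. -1.] F [-1.  -0.  -0.9] T [-0.03  0.16  0.01] w 0.0628 g 10.0 t 8.7
```

View pics/w2b.png

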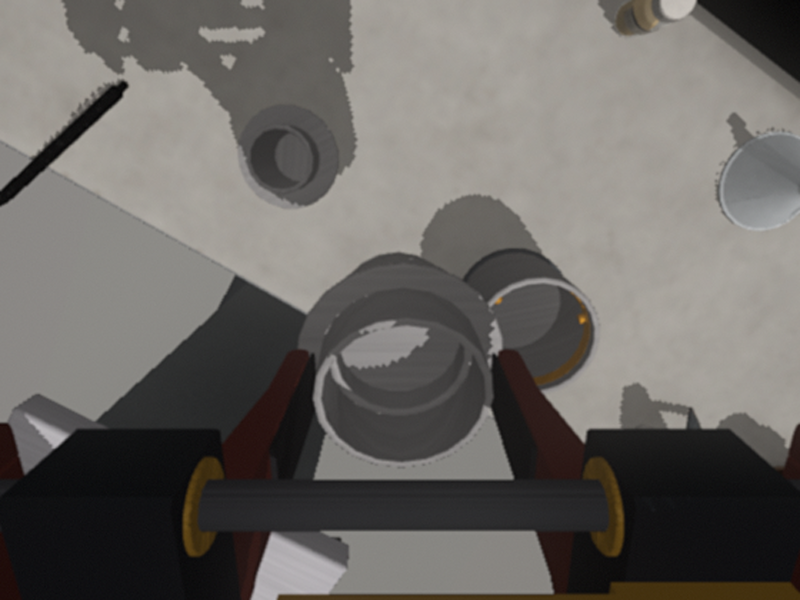

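Held cup's mouth: left 314, right 492, top 320, bottom 466; its flange left 299, top 252. Large rim: top 279, right 598, with pins at (500,300) and (584,320). I'll fit both.

Run:
```python
from h import *
import pickle
from scipy.optimize import least_squares
K,R,o,p,E=pickle.load(open('w2.pkl','rb'))
a=np.linspace(0,2*np.pi,181)
def pr(X):
    q=K@(R.T@(X-o[:,None])); return q[:2]/q[2]/.7
def large(x,y): return pr(np.array([x+.04*np.cos(a),y+.04*np.sin(a),.075+0*a]))
s=least_squares(lambda v:[large(*v)[1].min()-279,large(*v)[0].max()-598],[.443,-.137],diff_step=1e-4); L=s.x
print('large',L.round(4),s.fun.round(2),large(*L)[1].max())
for u in [(500,300),(584,320)]:
    q=onz(K,R,o,u[0]*.7,u[1]*.7,.063)[:2]-L; print('pin',np.degrees(np.arctan2(q[1],q[0])).round(1),np.hypot(*q).round(4))
# held cup: unknown tool x offset & y offset of axis at rim, rim height h above TCP(-tool z), tilt th about tool y
def circ(v,rad,ax):
    x,y,h,th=v; # rim centre in tool coords
    c=np.array([x,y,-h]); n=np.array([np.sin(th),0,-np.cos(th)]); e=np.array([np.cos(th),0,np.sin(th)])
    X=(c+n*ax)[:,None]+rad*(e[:,None]*np.cos(a)+np.array([0,1,0])[:,None]*np.sin(a))
    return pr(E@X+p[:,None])
def res(v):
    m=circ(v,.031,0); f=circ(v,.04,-.024)
    return [m[0].min()-314,m[0].max()-492,m[1].min()-320,m[1].max()-466,f[0].min()-299,f[1].min()-252]
s=least_squares(res,[0,0,.02,0],diff_step=1e-4); print('held x,y,h,tilt',s.x[:3].round(4),np.degrees(s.x[3]).round(1),np.round(s.fun,1))
off([*L,.15])
```

```text
large [ 0.4388 -0.137 ] [-0.  0.] 397.8216781327571
pin 73.0 0.0305
pin -43.2 0.0359
held x,y,h,tilt [-0.001   0.0002  0.0122] -11.2 [-2.9  4.2 -2.8 -3.4 -1.6  6.2]
tool-cm [-3.86  8.18  5.23] pos [ 0.4287 -0.0472  0.2023] yaw_y -58.29 zt [ 0. -0. -1.] F [-1.  -0.  -0.9] T [-0.03  0.16  0.01] w 0.0628 g 10.0 t 8.7
```

Run:
```python
from h import *
import pickle
from scipy.optimize import least_squares
K,R,o,p,E=pickle.load(open('w2.pkl','rb'))
a=np.linspace(0,2*np.pi,181)
def pr(X):
    q=K@(R.T@(X-o[:,None])); return q[:2]/q[2]/.7
def circ(v,rad,ax):
    x,y,h,th=v
    c=np.array([x,y,-h]); n=np.array([np.sin(th),0,-np.cos(th)]); e=np.array([np.cos(th),0,np.sin(th)])
    X=(c+n*ax)[:,None]+rad*(e[:,None]*np.cos(a)+np.array([0,1,0])[:,None]*np.sin(a))
    return pr(E@X+p[:,None])
for th in (0,-6,-12):
  def res(v):
    m=circ([*v,np.radians(th)],.031,0); return [m[0].min()-314,m[0].max()-492,m[1].min()-320,m[1].max()-466]
  s=least_squares(res,[0,0,.02],diff_step=1e-4); v=[*s.x,np.radians(th)]
  g=lambda r_,ax:(circ(v,r_,ax)[0].min().round(),circ(v,r_,ax)[1].min().round())
  print(th,s.x.round(4),np.round(s.fun,1),'collar base',g(.031,-.024),'flange',g(.04,-.024),'fl under',g(.04,-.027),'key',g(.0335,-.041),'inner floor',g(.028,-.04))
im=cv2.imread('pics/w2.png')[165:335,200:360]; cv2.imwrite('pics/w2c.png',cv2.resize(cv2.convertScaleAbs(im,alpha=1.6,beta=10),(560,595),interpolation=cv2.INTER_CUBIC))
```

```text
0 [-0.0076 -0.0001  0.0006] [ 3.3 -3.3 -3.5  3.9] collar base (np.float64(327.0), np.float64(296.0)) flange (np.float64(305.0), np.float64(273.0)) fl under (np.float64(306.0), np.float64(271.0)) key (np.float64(327.0), np.float64(278.0)) inner floor (np.float64(339.0), np.float64(291.0))
-6 [-0.0056 -0.0001  0.0051] [ 0.8 -0.8 -0.9  1.1] collar base (np.float64(325.0), np.float64(291.0)) flange (np.float64(302.0), np.float64(268.0)) fl under (np.float64(303.0), np.float64(265.0)) key (np.float64(325.0), np.float64(269.0)) inner floor (np.float64(337.0), np.float64(282.0))
-12 [-0.0033 -0.0001  0.0099] [-2.   2.   2.4 -2.8] collar base (np.float64(322.0), np.float64(286.0)) flange (np.float64(298.0), np.float64(263.0)) fl under (np.float64(300.0), np.float64(259.0)) key (np.float64(322.0), np.float64(259.0)) inner floor (np.float64(335.0), np.float64(273.0))
```

View pics/w2c.png

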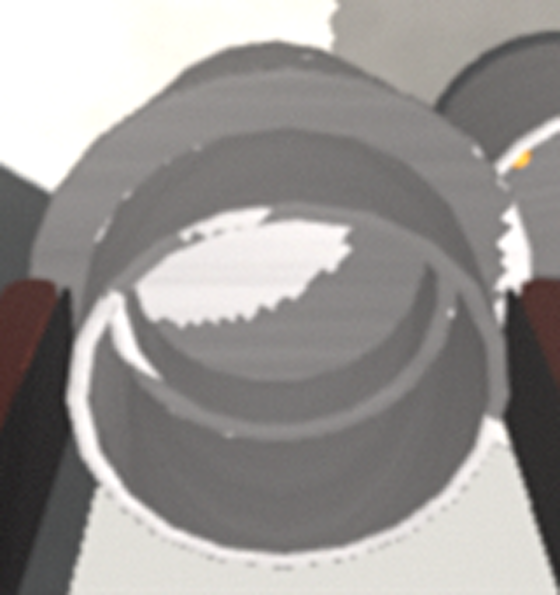

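Run:
```python
from h import *
import pickle
K,R,o=pickle.load(open('w1.pkl','rb'))
g=lambda u,v,z: onz(K,R,o,u*.7,v*.7,z).round(3)
print('vb',g(700,223,.057),'vw',g(780,262,.057))
K,R,o=pickle.load(open('w2.pkl','rb'))[:3]
print('vw',g(678,5,.057),'funnel',g(760,180,.0),'small',g(292,158,.062),g(283,160,.0375),'bench near edge',g(60,170,0),g(230,270,0))
off([.53,-.03,.2])
```

```text
vb [ 0.633 -0.015  0.057] vw [ 0.64  -0.091  0.057]
vw [ 0.637 -0.095  0.057] funnel [ 0.609 -0.236  0.   ] small [0.455 0.046 0.062] [0.448 0.054 0.037] bench near edge [0.353 0.192 0.   ] [0.35  0.057 0.   ]
tool-cm [9.52 3.86 0.23] pos [ 0.4287 -0.0472  0.2023] yaw_y -58.29 zt [ 0. -0. -1.] F [-1.  -0.  -0.9] T [-0.03  0.16  0.01] w 0.0628 g 10.0 t 8.7
```

Crop: rest flange top at row 68, collar base 128 and rim 205, which means it still leans about 10° and is gripped by the fingertips only. I'll press it flat on a free bench spot and regrip it lower.

Request:
jog_arm --moves '[[[2,0.8,0],0,5.5],[[3,1.3,0],0,5.5],[[3,1.2,0],0,5.5],[[1.5,0.9,2],0,5.5],[[0,0,3],0,5.5],[[0,0,3],0,5.5],[[0,0,2.5],0,5.5],[[0,0,1],0,5.5],[[0,0,0],0,5.5],[[0,0,0],0,5.5]]'

```text
clock: 9.7
eef_pos: [0.5318, -0.0341, 0.0879]
ee_rot: [[0.851, 0.524, 0.001], [0.524, -0.851, -0.0], [0.001, 0.001, -1.0]]
ft_force: [0.5, -0.1, -2.2]
grip_width: 0.0624
grip_force: 10.0
```

Request:
jog_arm --moves '[[[0,0,0.3],0,5.5],[[0,0,0.3],0,5.5],[[0,0,0.2],0,5.5],[[0,0,0],0,5.5]]'

```text
clock: 10.1
eef_pos: [0.5309, -0.0344, 0.0793]
ee_rot: [[0.852, 0.524, 0.0], [0.524, -0.852, 0.0], [0.0, -0.0, -1.0]]
ft_force: [-0.4, 0.9, -1.7]
grip_width: 0.0626
grip_force: 10.0
```

Request:
jog_arm --moves '[[[0,0,0.3],0,5.5],[[0,0,0.3],0,5.5],[[0,0,0],0,5.5]]'

```text
clock: 10.4
eef_pos: [0.5306, -0.0344, 0.0728]
ee_rot: [[0.852, 0.524, -0.001], [0.524, -0.852, -0.0], [-0.001, -0.0, -1.0]]
ft_force: [-1.0, 0.2, -1.8]
grip_width: 0.0632
grip_force: 10.0
```

Request:
jog_arm --moves '[[[0,0,0.2],0,5.5],[[0,0,0.2],0,5.5],[[0,0,0],0,5.5]]'

```text
clock: 10.7
eef_pos: [0.5308, -0.0344, 0.069]
ee_rot: [[0.852, 0.524, -0.0], [0.524, -0.852, -0.0], [-0.0, -0.0, -1.0]]
ft_force: [-0.7, 0.5, -1.0]
grip_width: 0.063
grip_force: 10.0
```

Request:
jog_arm --moves '[[[0,0,0.2],0,5.5],[[0,0,0.2],0,5.5],[[0,0,0],0,5.5]]'

```text
clock: 11.0
eef_pos: [0.5332, -0.0329, 0.0667]
ee_rot: [[0.851, 0.525, 0.004], [0.525, -0.851, 0.003], [0.004, -0.0, -1.0]]
ft_force: [-0.4, 4.6, 10.5]
grip_width: 0.0627
grip_force: 10.1
```

Request:
jog_arm --moves '[[[0,0,0.2],0,5.5],[[0,0,0],0,5.5]]'

```text
clock: 11.2
eef_pos: [0.5332, -0.0322, 0.0649]
ee_rot: [[0.851, 0.525, 0.003], [0.525, -0.851, 0.004], [0.005, -0.001, -1.0]]
ft_force: [-0.9, 6.1, 12.7]
grip_width: 0.0633
grip_force: 10.1
```

Request:
jog_arm --moves '[[[0,0,-0.3],0,6.8],[[0,0,0],0,8],[[0,0,0],0,8],[[0,0,0],0,8],[[0,0,0],0,8]]'

```text
clock: 11.7
eef_pos: [0.5308, -0.0347, 0.0661]
ee_rot: [[0.852, 0.524, -0.0], [0.524, -0.852, -0.0], [-0.0, 0.0, -1.0]]
ft_force: [0.1, -0.0, -0.9]
grip_width: 0.0799
grip_force: 0.0
```

Run:
```python
from h import *
import pickle
off([.53,-.035,.056])
s,d=snap('wrist','w3.png'); cv2.imwrite('pics/w3c.png',cv2.resize(d['img'][140:350,120:400,::-1],(800,600),interpolation=cv2.INTER_CUBIC))
pickle.dump((d['K'],)+cam('wrist',d,s)+(s['eef_pos'],s['ee_rot']),open('w3.pkl','wb'))
```

```text
tool-cm [-0.08 -0.01  1.01] pos [ 0.5308 -0.0347  0.0661] yaw_y -58.43 zt [-0. -0. -1.] F [ 0.1 -0.  -0.9] T [-0.08  0.13  0.03] w 0.0799 g 0.0 t 11.7
```

View pics/w3c.png

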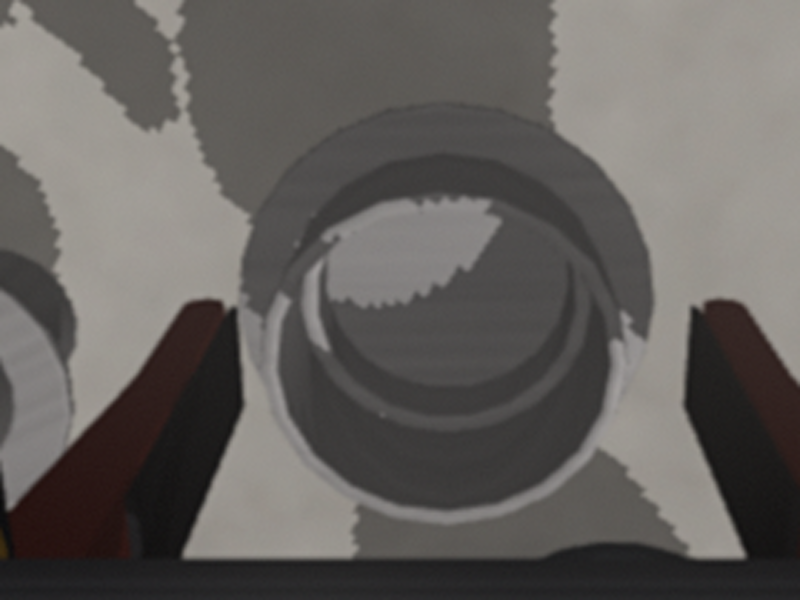

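Cup stands upright on its foot; mouth left 268, right 622, bottom 522 and flange top 103 in the crop. Now to compute its centre.

Run:
```python
from h import *
import pickle
K,R,o,p,E=pickle.load(open('w3.pkl','rb'))
f=lambda u,v,z:(E.T@(onz(K,R,o,u/2.857+120,v/2.857+140,z)-p)*1000).round(1)
print('rim bottom',f(446,522,.077),'fl top',f(447,103,.053),'fl left',f(241,290,.053),'fl right',f(653,290,.053), 'collarbase top',f(447,153,.053))
```

```text
rim bottom [-27.2  -3.1 -10.9] fl top [43.2 -3.  13. ] fl left [  7.  -42.3  13. ] fl right [ 7. 36. 13.] collarbase top [33.9 -3.  13. ]
```

Request:
jog_arm --moves '[[[0.33,-0.3,0.3],0,8.2],[[0,0,0.4],0,8.2],[[0,0,0.3],0,8.2],[[0,0,0],0,8.2],[[0,0,0],0,5.5],[[0,0,0],0,5.5],[[0,0,0],0,5.5],[[0,0,0],0,5.5],[[0,0,0],0,5.5],[[0,0,0],0,5.5]]' --squeeze 20

```text
clock: 12.75
eef_pos: [0.5322, -0.0302, 0.0563]
ee_rot: [[0.852, 0.524, 0.0], [0.524, -0.852, 0.0], [0.0, 0.0, -1.0]]
ft_force: [0.1, -0.5, 0.6]
grip_width: 0.0627
grip_force: 20.0
```

```bash
python3 -c "
from h import *
off([.4388,-.137,.15])"
```

```text
tool-cm [-13.55   4.21  -9.37] pos [ 0.5322 -0.0302  0.0563] yaw_y -58.41 zt [ 0.  0. -1.] F [ 0.1 -0.5  0.6] T [-0.03  0.16 -0.01] w 0.0627 g 20.0 t 12.8
```

Request:
jog_arm --moves '[[[0,0,-2],0,5.5],[[0,0,-4],0,5.5],[[-1,0.3,-4],0,5.5],[[-2.5,0.8,-0.2],0,5.5],[[-3,0.9,0],0,5.5],[[-3,0.9,0],0,5.5],[[-2.5,0.8,0],0,5.5],[[-1.5,0.5,0],0,5.5],[[0,0,0],0,5.5],[[0,0,0],0,5.5]]'

```text
clock: 13.75
eef_pos: [0.4399, -0.1361, 0.1583]
ee_rot: [[0.852, 0.524, 0.001], [0.524, -0.852, 0.0], [0.001, 0.0, -1.0]]
ft_force: [0.1, 0.4, -2.1]
grip_width: 0.0622
grip_force: 20.0
```

```bash
python3 -c "
from h import *
off([.4388,-.137,.15])
s,d=snap('side','d3.png');s,e=snap('wrist','w4.png');f=lambda a:cv2.resize(a,(400,500),interpolation=cv2.INTER_CUBIC)
cv2.imwrite('pics/d3c.png',np.hstack([f(d['img'][150:275,215:315,::-1]),f(e['img'][140:340,200:360,::-1])]))"
```

```text
tool-cm [-0.14  0.02  0.83] pos [ 0.4399 -0.1361  0.1583] yaw_y -58.39 zt [ 0.001  0.    -1.   ] F [ 0.1  0.4 -2.1] T [ 0.    0.13 -0.04] w 0.0622 g 20.0 t 13.8
```

View pics/d3c.png

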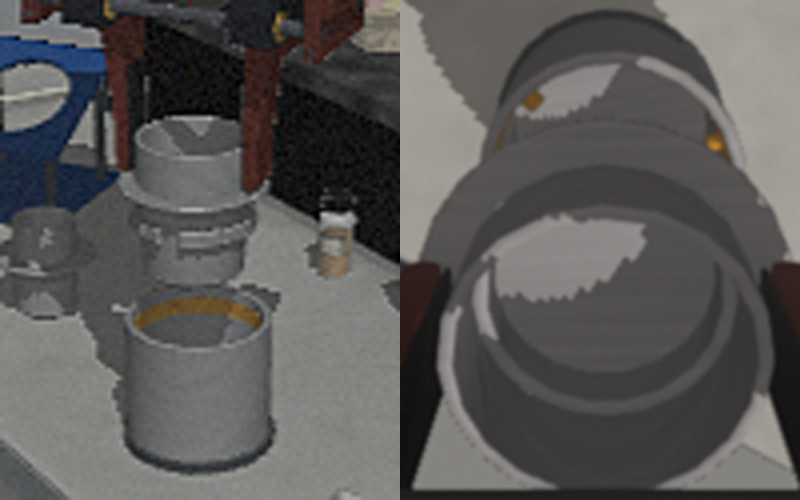

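The side view shows the cup upright about 2 mm left of the large cup's axis. The wrist view shows two pins at (533,100) and (714,143). Lowering in.

Request:
jog_arm --moves '[[[-0.05,0.1,1.5],0,5.5],[[0,0,1],0,5.5],[[0,0,0.8],0,5.5],[[0,0,0.6],0,5.5],[[0,0,0.5],0,5.5],[[0,0,0.5],0,5.5],[[0,0,0],0,5.5]]'

```text
clock: 14.55
eef_pos: [0.439, -0.1377, 0.1088]
ee_rot: [[0.852, 0.524, -0.001], [0.524, -0.852, 0.0], [-0.001, -0.0, -1.0]]
ft_force: [0.4, -0.6, -1.8]
grip_width: 0.0627
grip_force: 20.0
```

Request:
jog_arm --moves '[[[0,0,0.4],0,5.5],[[0,0,0.4],0,5.5],[[0,0,0.2],0,5.5],[[0,0,0],0,5.5]]'

```text
clock: 14.95
eef_pos: [0.4394, -0.1378, 0.0991]
ee_rot: [[0.852, 0.524, 0.0], [0.524, -0.852, -0.0], [-0.0, 0.0, -1.0]]
ft_force: [0.1, 0.1, -3.0]
grip_width: 0.0624
grip_force: 20.0
```

Request:
jog_arm --moves '[[[0,0,0.3],0,5.5],[[0,0,0.2],0,5.5],[[0,0,0.1],0,5.5],[[0,0,0],0,5.5]]'

```text
clock: 15.35
eef_pos: [0.4398, -0.1377, 0.0939]
ee_rot: [[0.852, 0.524, 0.001], [0.524, -0.852, 0.001], [0.001, -0.0, -1.0]]
ft_force: [-1.6, 1.8, 10.6]
grip_width: 0.0625
grip_force: 20.0
```

```bash
python3 -c "
from h import *
off([.4388,-.137,.094]);print(r.state()['joints'].round(2))"
```

```text
tool-cm [-0.05 -0.12 -0.01] pos [ 0.4398 -0.1377  0.0939] yaw_y -58.42 zt [ 0.001  0.001 -1.   ] F [-1.6  1.8 10.6] T [0.3  0.67 0.02] w 0.0625 g 20.0 t 15.3
[-0.44  0.39  0.74  2.2  -0.42  0.68 -0.42]
```

Request:
jog_arm --moves '[[[0,0,-0.03],4,5.5],[[0,0,0],5,5.5],[[0,0,0],5,5.5],[[0,0,0],0,5.5]]'

```text
clock: 15.75
eef_pos: [0.4394, -0.1376, 0.0935]
ee_rot: [[0.953, 0.302, -0.0], [0.302, -0.953, -0.0], [-0.0, 0.0, -1.0]]
ft_force: [0.5, 0.2, -1.2]
grip_width: 0.0624
grip_force: 20.0
```

```bash
python3 -c "
from h import *
off([.4388,-.137,.094])"
```

```text
tool-cm [-0.04 -0.08 -0.05] pos [ 0.4394 -0.1376  0.0935] yaw_y -72.45 zt [-0. -0. -1.] F [ 0.5  0.2 -1.2] T [ 0.13  0.   -0.07] w 0.0624 g 20.0 t 15.8
```

The contact force vanished, so a notch may have been found. Pressing down.

Request:
jog_arm --moves '[[[0,0,0.15],0,5.5],[[0,0,0.1],0,5.5],[[0,0,0],0,5.5]]'

```text
clock: 16.05
eef_pos: [0.4394, -0.1377, 0.0909]
ee_rot: [[0.953, 0.303, 0.0], [0.303, -0.953, 0.0], [0.0, -0.0, -1.0]]
ft_force: [0.8, -0.6, -1.5]
grip_width: 0.0624
grip_force: 20.0
```

```bash
python3 -c "
from h import *
off([.4388,-.137,.081])"
```

```text
tool-cm [-0.03 -0.09  0.99] pos [ 0.4394 -0.1377  0.0909] yaw_y -72.35 zt [ 0.  0. -1.] F [ 0.8 -0.6 -1.5] T [ 0.08 -0.12  0.06] w 0.0624 g 20.0 t 16.1
```

It's dropping freely; continue.

Request:
jog_arm --moves '[[[0,0,0.3],0,5.5],[[0,0,0.3],0,5.5],[[0,0,0.2],0,5.5],[[0,0,0],0,5.5]]'

```text
clock: 16.45
eef_pos: [0.4393, -0.1377, 0.0828]
ee_rot: [[0.953, 0.302, -0.0], [0.302, -0.953, 0.0], [-0.0, -0.0, -1.0]]
ft_force: [1.2, 0.7, -2.6]
grip_width: 0.0626
grip_force: 20.0
```

Request:
jog_arm --moves '[[[0,0,0.15],0,5.5],[[0,0,0.1],0,5.5],[[0,0,0],0,5.5]]'

```text
clock: 16.75
eef_pos: [0.4396, -0.1376, 0.0811]
ee_rot: [[0.953, 0.302, 0.0], [0.302, -0.953, 0.001], [0.001, -0.001, -1.0]]
ft_force: [-1.1, 2.9, 9.2]
grip_width: 0.0624
grip_force: 20.0
```

Request:
jog_arm --moves '[[[0,0,-0.1],0,7],[[0,0,0],0,8.5],[[0,0,0],0,8.5],[[0,0,0],0,8.5],[[0,0,-1],0,8.5],[[0,0,-3],0,8.5],[[0,0,-4],0,8.5],[[0,0,-4],0,8.5],[[1,-2.7,0],0,8.5],[[1.9,-5,0],0,8.5],[[1.9,-5,0],0,8.5],[[1.5,-4,0],0,8.5]]'

```text
clock: 17.95
eef_pos: [0.4484, 0.0358, 0.2023]
ee_rot: [[0.953, 0.303, 0.001], [0.303, -0.953, 0.001], [0.001, -0.001, -1.0]]
ft_force: [1.0, 0.1, -0.0]
grip_width: 0.0849
grip_force: 0.0
```

Request:
jog_arm --moves '[[[0.5,-1,0],0,8.5],[[0,0,0],0,8.5],[[0,0,0],0,8.5]]'

```text
clock: 18.25
eef_pos: [0.4501, 0.0431, 0.2017]
ee_rot: [[0.954, 0.301, -0.0], [0.301, -0.954, -0.0], [-0.0, 0.0, -1.0]]
ft_force: [-0.4, -1.1, -0.7]
grip_width: 0.0853
grip_force: 0.0
```

Run:
```python
from h import *
import pickle
off([.4515,.052,.1])
s,d=snap('wrist','w5.png'); pickle.dump((d['K'],)+cam('wrist',d,s)+(s['eef_pos'],s['ee_rot']),open('w5.pkl','wb'))
cv2.imwrite('pics/w5b.png',cv2.resize(d['img'][:,:,::-1],(800,600),interpolation=cv2.INTER_CUBIC))
```

```text
tool-cm [ 0.4  -0.82 10.17] pos [0.4501 0.0431 0.2017] yaw_y -72.5 zt [-0. -0. -1.] F [-0.4 -1.1 -0.7] T [-0.08  0.17  0.04] w 0.0853 g 0.0 t 18.2
```

View pics/w5b.png

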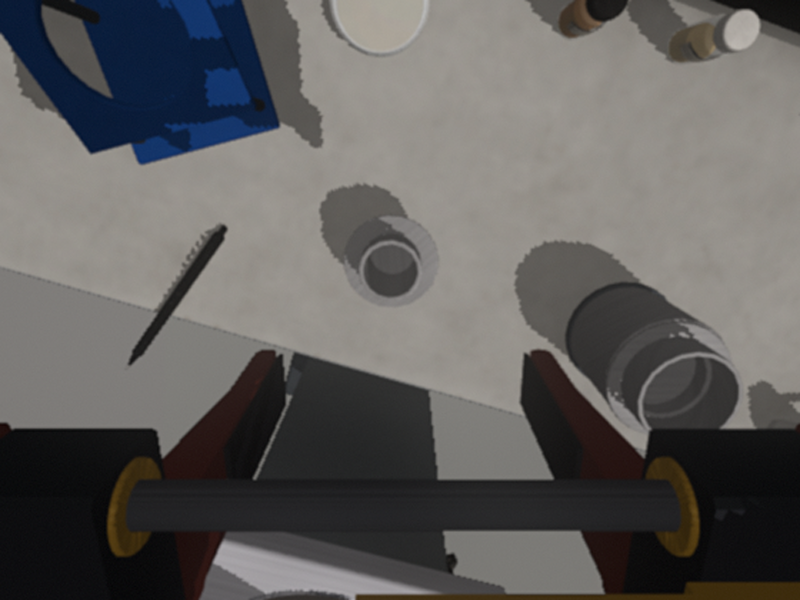

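Small cup mouth centre (389.5,268.5), flange centre (391,260.5). The medium cup sits nested in the large one. That was the eleventh picture viewed, one over the limit, so I'll view no more.

Run:
```python
from h import *
import pickle
K,R,o,p,E=pickle.load(open('w5.pkl','rb'))
a=onz(K,R,o,389.5*.7,268.5*.7,.062);b=onz(K,R,o,391*.7,260.5*.7,.039);print(a,b)
c=(a+b)/2; off([c[0],c[1],.043])
```

```text
[0.45210217 0.05245435 0.062     ] [0.45190928 0.05195964 0.039     ]
tool-cm [ 0.48 -0.86 15.87] pos [0.4501 0.0426 0.2017] yaw_y -72.57 zt [-0. -0. -1.] F [ 0.6 -0.5 -1. ] T [-0.02  0.1  -0.01] w 0.0848 g 0.0 t 18.3
```

Request:
jog_arm --moves '[[[0.48,-0.9,2],0,8.5],[[0,0,4],0,8.5],[[0,0,4],0,7.5],[[0,0,3],0,7.5],[[0,0,1.5],0,7.5],[[0,0,1],0,7.5],[[0,0,0.3],0,7.5],[[0,0,0],0,7.5],[[0,0,0],0,7.5]]'

```text
clock: 19.2
eef_pos: [0.4528, 0.0544, 0.0444]
ee_rot: [[0.953, 0.302, 0.002], [0.302, -0.953, 0.001], [0.002, -0.0, -1.0]]
ft_force: [-0.5, 0.2, -0.2]
grip_width: 0.0751
grip_force: 0.0
```

Request:
jog_arm --moves '[[[0,0,0],0,5],[[0,0,0],0,4.5],[[0,0,0],0,3.5],[[0,0,0],0,3.5],[[0,0,0],0,3.5],[[0,0,0],0,3.5],[[0,0,0],0,3.5],[[0,0,0],0,3.5],[[0,0,0],0,3.5]]' --squeeze 12

```text
clock: 20.1
eef_pos: [0.4521, 0.0546, 0.0436]
ee_rot: [[0.953, 0.302, 0.0], [0.302, -0.953, 0.0], [0.0, -0.0, -1.0]]
ft_force: [0.3, -0.4, 0.9]
grip_width: 0.0406
grip_force: 11.9
```

```bash
python3 -c "
from h import *
off([.4396,-.1376,.13])"
```

```text
tool-cm [-7.   17.94 -8.65] pos [0.4521 0.0546 0.0436] yaw_y -72.41 zt [ 0.  0. -1.] F [ 0.3 -0.4  0.9] T [-0.07  0.15 -0.01] w 0.0406 g 11.9 t 20.1
```

Request:
jog_arm --moves '[[[0,0,-1.5],0,3.5],[[0,0,-3],0,3.5],[[0,0,-4],0,3.5],[[-0.5,1.4,-4.2],0,3.5],[[-1.4,3.5,0],0,3.5],[[-1.4,3.5,0],0,3.5],[[-1.4,3.5,0],0,3.5],[[-1.3,3.5,0],0,3.5],[[-0.9,2.5,0],0,3.5],[[0,0,0],0,3.5],[[0,0,0],0,3.5]]'

```text
clock: 21.2
eef_pos: [0.44, -0.137, 0.1703]
ee_rot: [[0.954, 0.301, -0.001], [0.301, -0.954, 0.0], [-0.001, -0.001, -1.0]]
ft_force: [0.4, -0.3, -0.6]
grip_width: 0.0402
grip_force: 11.9
```

```bash
python3 -c "
from h import *
off([.4403,-.1374,.1096])"
```

```text
tool-cm [0.03 0.05 6.07] pos [ 0.44   -0.137   0.1703] yaw_y -72.5 zt [-0.001  0.    -1.   ] F [ 0.4 -0.3 -0.6] T [ 0.03  0.17 -0.02] w 0.0402 g 11.9 t 21.2
```

Request:
jog_arm --moves '[[[0,0,1.5],0,3.5],[[0,0,1.2],0,3.5],[[0,0,0.8],0,3.5],[[0,0,0.6],0,3.5],[[0,0,0.5],0,3.5],[[0,0,0],0,3.5]]'

```text
clock: 21.8
eef_pos: [0.4401, -0.1368, 0.1241]
ee_rot: [[0.953, 0.302, -0.001], [0.302, -0.953, -0.0], [-0.001, -0.0, -1.0]]
ft_force: [0.3, 1.0, -1.2]
grip_width: 0.0404
grip_force: 11.9
```

Request:
jog_arm --moves '[[[0,0,0.4],0,3.5],[[0,0,0.4],0,3.5],[[0,0,0.3],0,3.5],[[0,0,0.2],0,3.5],[[0,0,0],0,3.5]]'

```text
clock: 22.3
eef_pos: [0.4402, -0.1369, 0.1113]
ee_rot: [[0.953, 0.302, -0.0], [0.302, -0.953, 0.0], [-0.0, -0.0, -1.0]]
ft_force: [0.5, -0.2, -1.3]
grip_width: 0.0399
grip_force: 11.9
```

Request:
jog_arm --moves '[[[0,0,0.1],0,3.5],[[0,0,0.1],0,3.5],[[0,0,0.05],0,3.5],[[0,0,0],0,3.5]]'

```text
clock: 22.7
eef_pos: [0.4408, -0.1371, 0.1093]
ee_rot: [[0.953, 0.302, 0.001], [0.302, -0.953, -0.0], [0.001, 0.0, -1.0]]
ft_force: [-0.1, -0.4, 4.4]
grip_width: 0.0406
grip_force: 12.0
```

Home at 109.3 mm (expected 109.6). Release and retreat.

Request:
jog_arm --moves '[[[0,0,-0.05],0,5],[[0,0,0],0,6.5],[[0,0,0],0,8],[[0,0,0],0,8],[[0,0,0],0,8],[[0,0,-1],0,8],[[0,0,-3],0,8],[[0,0,-4],0,8],[[0,0,-4],0,8],[[0,0,0],0,8],[[0,0,0],0,8]]'

```text
clock: 23.8
eef_pos: [0.4409, -0.1366, 0.2305]
ee_rot: [[0.953, 0.303, 0.002], [0.303, -0.953, 0.001], [0.003, -0.001, -1.0]]
ft_force: [0.2, 0.9, -0.5]
grip_width: 0.0801
grip_force: 0.0
```

```bash
python3 -c "
from h import *
off([.44,-.137,.2]); print(r.finish_job())"
```

```text
tool-cm [-0.11  0.01  3.05] pos [ 0.4409 -0.1366  0.2305] yaw_y -72.37 zt [ 0.002  0.001 -1.   ] F [ 0.2  0.9 -0.5] T [-0.04  0.16 -0.04] w 0.0801 g 0.0 t 23.8
the job is handed in; nothing more can be done
None
```

I nested the three cups and handed the job in at 23.8 s; no verdict came back, both cups seated within 0.3 mm of their expected heights, the final nest was not checked by camera, and I viewed 11 pictures, one over the limit of 10.

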